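Seat a stage-drive card in its card frame

ROBOT

A 7-joint arm with a two-finger parallel gripper is mounted at the origin on a cart in front of the work surface, level with it; the furniture and walls round the work are solid. World frame = base frame: x ahead of the robot, y to its left, z up, the work surface at z = 0. Lengths are in m, angles in rad, forces in N, time in s.
With the tool pointing down it reaches from about 0.4 to 0.85 m from the base axis. Payload 4.5 kg.
Tool frame: the origin (TCP) lies midway between the tips of the shut fingers; the grasp point (between the pads) lies 19 mm behind it (ctrl.grip_depth is the distance from the TCP to the grasp point, in m); z points along the fingers, y is the line along which they close (so a half turn about z gives the same grasp; the last joint's range is limited). The gripper opens to 85 mm and grips with 20 to 120 N. Pads are 22 mm wide; open, the fingers measure 114 mm over their backs; the gripper's body (76 mm by 85 mm) begins 54 mm behind the grasp point. The pads swing forward as they close: fully open they stand 13 mm farther back than shut.
Start: joints at [-1.163, 0.689, -0.195, 1.565, 0.157, 0.902, -0.215], TCP at [0.228, 0.582, 0.206] pointing down, gripper open.
Joint ranges: [-3.01, 3.01], [-0.46, 2.08], [-1.47, 1.51], [0.13, 2.56], [-1, 4.14], [0.04, 2.09], [-2.66, 2.66]. Speed limits (rad/s): [2.57, 2.57, 3.14, 3.14, 3.14, 3.14, 3.14].

INTERFACE

Orientations are given as a unit quaternion [x, y, z, w].
In Python, from workcell import ctrl, telemetry, read_camera, close_job gives the robot as it stands (ctrl), with the cameras as plain functions, the readings (telemetry) and the job as plain functions.
- The arm moves only by the shell command python3 drive.py 'ROWS' [FORCE]. ROWS is a JSON list of rows, 1 to 8 of them, each an object with the fields ax, ay, az (a rotation vector in rad), dx, dy, dz (the shift in m), jaw (the finger opening in m); a field left out counts as zero (the opening has to be given); each row shifts and turns the commanded pose from where the row before left it, along the tool's axes as they then stand; what a row does not reach is not made up. A row lasts 1/8 s, in which the tool goes at most 0.0625 m and 0.188 rad, less where a joint would pass 70% of its speed; a pose out of reach is approached as far as the arm can. The fingers move at their own pace and stop on an object; FORCE is the grip in N (left out, the last holds). Time passes only in rows, so rows that do not move let the fingers close. It prints the time, the measured TCP pose, the force, the opening and the grip force at its end. Input that does not fit is refused with a message, and nothing moves.
- telemetry.get_state(): the state, without advancing time (a new reading comes with each control period).
- read_camera(name): name is "scene" or "top" or "wrist"; returns a dict with "image" (480x640x3 uint8, blue, green, red), "mtx" (3x3 intrinsics, pixels), "R" (3x3) and "t" (3): a world point X has camera coordinates R X + t; the wrist camera has in their place "hand_eye" (4x4, takes a point from camera to tool coordinates, whose origin is the TCP and whose axes are the flange's). Camera axes: x right, y down, z forward; pixel columns grow to the right and rows downward; lengths in m; the calibration is good to about 2 mm. A picture is of the moment at which its call begins: read the wrist's pose just before it. There is no depth.
- close_job(): hands the job in; it is judged then, once.
The state is a dict: "time_s": time; "joints": joint angles; "joint_velocities": joint speeds; "effort": joint torques, N m; "tcp_pos": TCP position; "orientation": TCP orientation; "ft_force": force on the tool from outside, world axes, zero at the start; "moment": the same for the moment, N m; "opening": finger opening in m; "grasp_force": force on a finger pad.
Only numpy, scipy, OpenCV 4.12 (cv2) and the standard library are available. Lean on these libraries where they do the work, as an engineer would, in place of code of your own. Each camera call takes 0.05 s, during which the arm holds its last target. There are 200 camera calls.

TASK

Take the circuit card by its grip out of the stand and slide it down between the two card guides of the card frame until it rests on the connector, with both ejector levers still open. Then let go and swing both ejector levers inward, fully home, so that they press the card down into its seat. Leave the things around where they are.

Things in the scene. Friction and masses are not known exactly. Their poses are not given: they have to be found in the camera images.
- card: Circuit card, upright. Dark board 110 long (x) x 4 thick (y) x 90 high; on it an aluminium panel 138 (x) x 22 (y) x 8 mm, its top 98 mm above the board's lower edge; on the panel's middle a black grip block 44 (x) x 12 (y) x 34 mm, top 132 mm above the lower edge, to be pinched across its 12 mm. Origin: middle of the lower edge; z up. 0.18 to 0.35 kg. Same either way round.
- card_stand: Fixed grey stand, base 130 (x) x 56 (y) x 8 mm, with two black slotted posts 48 mm high in which the card stands loosely upright at the start, along the stand's x and centred, its lower edge 8 mm above the worktop. Origin: centre of the underside.
- card_frame: Fixed grey frame, 182 long (x, roughly away from the robot) x 118 (y) mm; end plates 118 mm high at x = +-71 to +-79. Origin: centre of the underside, on the worktop. Between the plates two black card guides face each other, with upright slots 6 mm wide (y) for the 4 mm board; slot ends at x = +-57, cheeks reach in to x = +-46 mm.
- guide_zone (a point): Point on the frame's middle plane y = 0, 95 mm up, axes as the frame's. The pair of guides is clamped anywhere within 18 mm to either side (y) of this point, both alike; the readings do not tell where: look or feel. Cheeks on the -y side end at this height, those on the +y side stand 14 mm higher: a board held between the two heights and moved to +y meets the tall cheeks. Cheeks are 27 mm wide.
- seat (a point): Point on the frame's middle plane, 22 mm above the worktop, where the lower edge of the seated card lies (sideways as the guides are set). A sprung connector is there: free, the card rests on it with its lower edge 8 mm higher; it pushes up with 6 N at first, 12 N with the card seated, and springs back unless the levers hold the card.
- pivot_near (a point): Pivot of the near lever, axis along the frame's y: at x = -83, y = 0, z = 132 mm in the frame.
- lever_near (a joint): Ejector lever at the frame's -x (robot's) end: dark bar 14 wide x 8 thick, free end 48 mm from its pivot; a 44 mm wide nose 20 mm from the pivot, reaching inward 12 mm from the bar's centre line, presses on the panel's end. 0: open, leaning outward 20 degrees past upright; 1.92: closed at its stop, level, inward over the panel. Starts at 0 to 0.3; stays put (0.2 N m); about 7 N push it home.
- pivot_far (a point): Pivot of the far lever: at x = +83, y = 0, z = 132 mm in the frame.
- lever_far (a joint): Ejector lever at the frame's +x (far) end: dark bar 14 wide x 8 thick, free end 48 mm from its pivot; a 44 mm wide nose 20 mm from the pivot, reaching inward 12 mm from the bar's centre line, presses on the panel's end. 0: open, leaning outward 20 degrees past upright; 1.92: closed at its stop, level, inward over the panel. Starts at 0 to 0.3; stays put (0.2 N m); about 7 N push it home.
- screwdriver: Bystander: red-handled screwdriver, 115 mm long, lying left of the frame.
- bottle_dropper: Bystander: small dropper bottle, 36 mm wide, 104 mm high, beyond the stand.
- hardness_block: Bystander: round steel block, 55 mm across, 16 mm high, beyond the stand.

How it is judged:
On the way:
1. the card is down in the guides, on the connector, with both levers still open (z of card in the frame of card_frame below 0.034 m and horizontal distance between card and card_frame below 0.024 m and angle between the z axis of card and the z axis of card_frame, either way round below 0.08 rad and value of joint each of lever_near, lever_far below 1 rad), for 0.2 s.
At the end, for the whole second after the job is handed in: The card stands in the two guides, at rest and upright (within 3 degrees), pressed into its seat (lower edge at most 3 mm above the seated height of 22 mm over the worktop), with both levers closed (each at least 1.82 rad, within 6 degrees of its stop) (z of card in the frame of card_frame below 0.025 m and horizontal distance between card and card_frame below 0.024 m and angle between the z axis of card and the z axis of card_frame, either way round below 0.05 rad and angle between the x axis of card and the x axis of card_frame, either way round below 0.06 rad and value of joint each of lever_near, lever_far above 1.82 rad and linear speed of card below 0.01 m/s); the robot touches nothing.
It fails at once if a bystander (screwdriver, dropper bottle, round steel block) is shifted more than 30 mm (distance of any of screwdriver, bottle_dropper, hardness_block from where it was at the start of the episode above 0.03 m).
It also fails if it takes over 64 s, if anything falls off the work surface, if the arm or the gripper's body presses on something with over 40 N, if the wrist force passes 120 N, or if a joint passes its speed limit or range.

## Working session

There is one attempt and no reset: what is moved stays moved. The work goes in short steps, Python scripts to look and compute and a shell command to move; the robot and the scene stay as the last step left them, time stands still between calls to the robot, and variables do not carry over. Pictures are saved under pics/ and viewed, at most 10 in all, crops included, and the job is handed in when it is done.

```bash
ls; mkdir -p pics
python3 - <<'E'
from workcell import ctrl, telemetry, read_camera, close_job
import cv2,numpy as np
s=telemetry.get_state();print({k:np.round(v,3).tolist() for k,v in s.items()})
for n in ["scene","top"]:
    c=read_camera(n);cv2.imwrite(f"pics/{n}0.png",c["image"]);np.savez(f"{n}0.npz",**c)
    print(n,np.round(c["mtx"],1).tolist(),np.round(-c["R"].T@c["t"],3), np.round(c["R"],3).tolist())
c=read_camera("wrist");print(np.round(c["hand_eye"],3).tolist(),np.round(c["mtx"],1).tolist())
E
```

```text
drive.py
pics
workcell.py
{'time_s': 0.0, 'joints': [-1.163, 0.69, -0.194, 1.566, 0.157, 0.902, -0.215], 'joint_velocities': [0.0, 0.001, -0.001, -0.0, 0.001, 0.0, -0.0], 'effort': [-0.0, -53.961, -1.267, -15.854, 0.009, 0.009, 0.0], 'tcp_pos': [0.228, 0.581, 0.206], 'orientation': [0.186, 0.983, -0.001, -0.0], 'ft_force': [0.146, 0.002, 0.496], 'moment': [0.009, 0.022, 0.011], 'grasp_force': 0.0, 'opening': 0.086}
scene [[517.8, 0.0, 314.8], [0.0, 517.8, 245.4], [0.0, 0.0, 1.0]] [0.125 0.543 0.483] [[-0.85, -0.527, 0.004], [-0.217, 0.342, -0.914], [0.48, -0.778, -0.405]]
top [[490.7, 0.0, 321.4], [0.0, 490.7, 229.7], [0.0, 0.0, 1.0]] [ 0.41  -0.176  1.113] [[0.013, -1.0, -0.021], [-0.989, -0.01, -0.15], [0.15, 0.023, -0.988]]
[[-0.001, -0.947, -0.321, 0.083], [1.0, -0.0, -0.001, -0.0], [0.001, -0.321, 0.947, -0.167], [0.0, 0.0, 0.0, 1.0]] [[404.6, 0.0, 316.2], [0.0, 404.6, 242.1], [0.0, 0.0, 1.0]]
```

View pics/scene0.png

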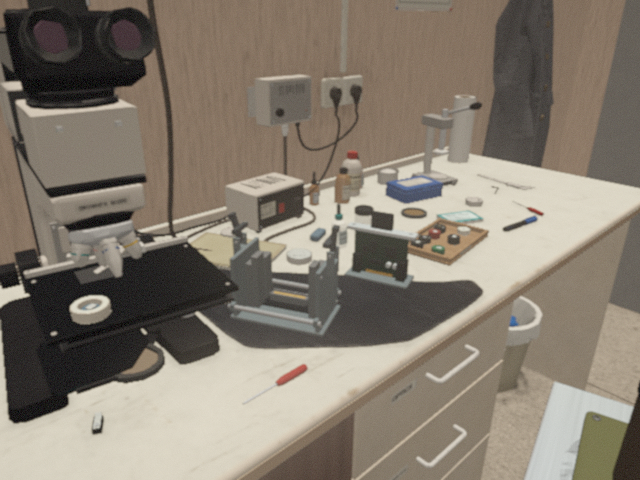

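View pics/top0.png

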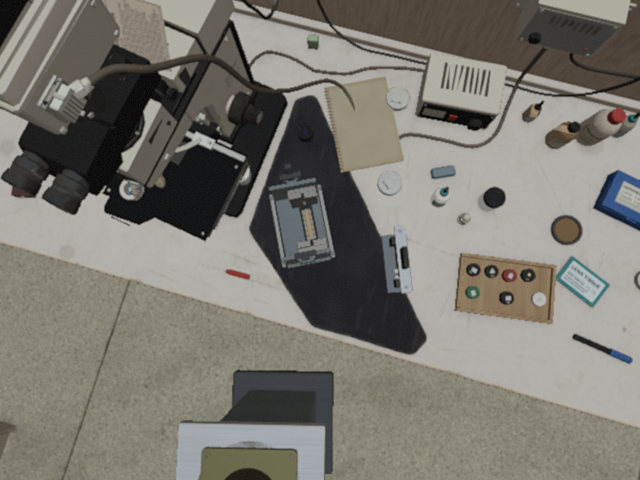

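The scene view shows the frame at about (285,290) and the card in its stand at (380,245). In the top view the frame is at (302,223), the card panel at (402,260), and the screwdriver at (238,273). I'll enlarge the top view.

```bash
cat > h.py <<'E'
import numpy as np,cv2
from workcell import ctrl, telemetry, read_camera, close_job
from scipy.spatial.transform import Rotation as Rn
def cam(n):
    s=telemetry.get_state();c=read_camera(n)
    if n=="wrist":
        T=np.eye(4);T[:3,:3]=Rn.from_quat(s["orientation"]).as_matrix();T[:3,3]=s["tcp_pos"]
        C=np.linalg.inv(T@c["hand_eye"]);c["R"],c["t"]=C[:3,:3],C[:3,3]
    return c
def ray(c,uv,z):
    "pixel -> world point on plane z"
    o=-c["R"].T@c["t"];d=c["R"].T@np.linalg.solve(c["mtx"],[uv[0],uv[1],1.]);return o+d*(z-o[2])/d[2]
def proj(c,X):
    p=c["mtx"]@(c["R"]@np.array(X,float)+c["t"]);return p[:2]/p[2]
def tri(c1,u1,c2,u2):
    A=[];b=[]
    for c,u in((c1,u1),(c2,u2)):
        o=-c["R"].T@c["t"];d=c["R"].T@np.linalg.solve(c["mtx"],[u[0],u[1],1.]);d/=np.linalg.norm(d)
        P=np.eye(3)-np.outer(d,d);A.append(P);b.append(P@o)
    return np.linalg.lstsq(np.vstack(A),np.hstack(b),rcond=None)[0]
E
python3 - <<'E'
import cv2
a=cv2.imread('pics/top0.png')[165:305,250:430]
cv2.imwrite('pics/topc.png',cv2.resize(a,None,fx=4.2,fy=4.2,interpolation=cv2.INTER_CUBIC))
b=cv2.imread('pics/scene0.png')[200:335,220:420]
cv2.imwrite('pics/scc.png',cv2.resize(b,None,fx=4,fy=4,interpolation=cv2.INTER_CUBIC))
E
```

```text
(no output)
```

View pics/topc.png

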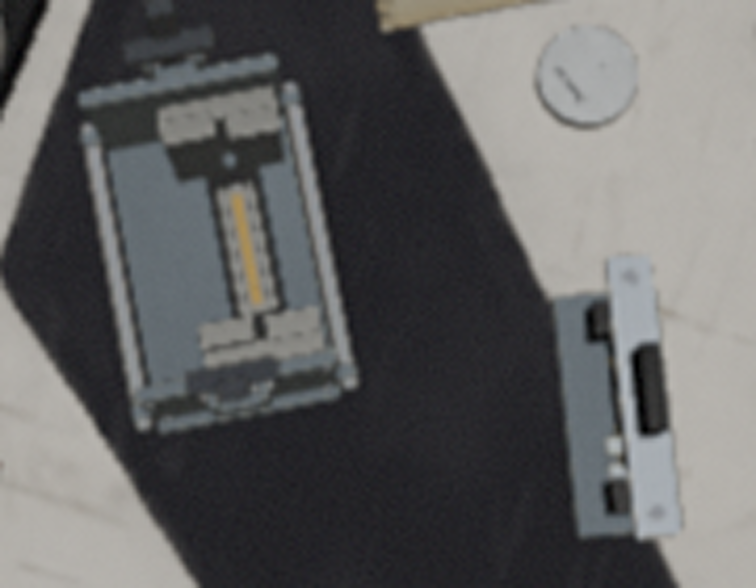

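View pics/scc.png

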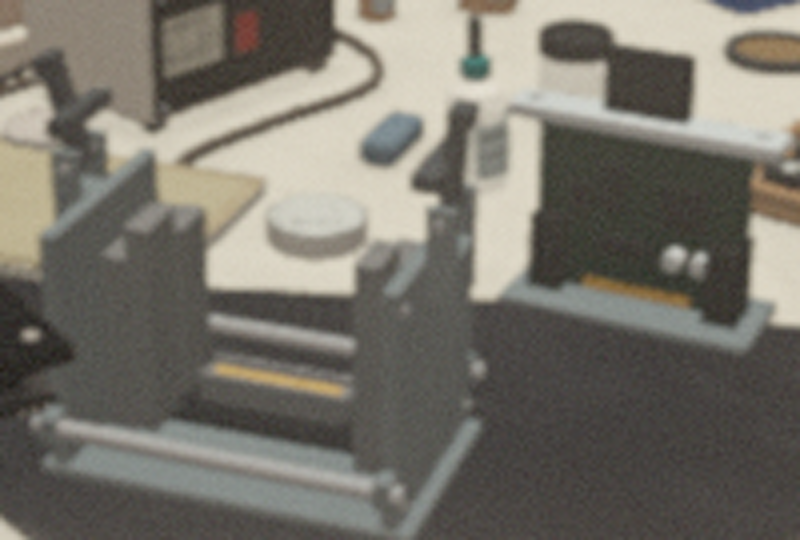

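The top crop shows the panel corners at (608,258), (652,258), (682,530) and (637,538), and the grip block at (632..668, 343..433). The slot mouths are near (222,125) and (260,322), and the strip of the connector runs from (237,195) to (258,303). The scene crop shows both levers open and leaning out.

Run:
```python
from h import *
c=np.load('top0.npz');s=np.load('scene0.npz')
P=lambda u,v,z:ray(c,(250+u/4.2-.38,165+v/4.2-.38),z)
pan=np.array([P(608,258,.106),P(652,258,.106),P(682,530,.106),P(637,538,.106)])
print("panel",pan.round(4).tolist(),"len",np.linalg.norm(pan[0]-pan[3]),np.linalg.norm(pan[1]-pan[2]),"mid",pan.mean(0))
d=(pan[0]+pan[1]-pan[2]-pan[3]);print("yaw card",np.arctan2(d[1],d[0]))
print("grip", P(650,387,.14))
fp=[P(80,98,.118),P(277,62,.118)];np_=[P(160,428,.118),P(340,392,.118)]
print("far plate",fp,"near plate",np_)
print("slots",P(222,118,.095),P(260,325,.095)); a=P(222,118,.095)-P(260,325,.095);print(np.arctan2(a[1],a[0]),np.linalg.norm(a))
q=[P(237,195,.03),P(258,303,.03)];print("conn",q);a=q[0]-q[1];print(np.arctan2(a[1],a[0]))
for z in(.01,.02):
  r=[P(290,90,z),P(350,385,z),P(90,130,z),P(145,420,z)];print("rods",[x[:2].round(4).tolist() for x in r],np.arctan2(*(r[0]-r[1])[1::-1]),np.arctan2(*(r[2]-r[3])[1::-1]),np.mean(r,0))
S=lambda u,v:(220+u/4-.38,200+v/4-.38)
# cross-check scene: panel near corner, lever tips
for n,X in(("panel",pan.mean(0)),("p0",pan[0]),("p3",pan[3])):
  p=proj(s,X);print(n,((p-[220,200])*4).round())
```

```text
panel [[0.5714, -0.3031, 0.106], [0.5716, -0.3247, 0.106], [0.4387, -0.3375, 0.106], [0.4346, -0.3158, 0.106]] len 0.13742251150896514 0.13354935316951105 mid [ 0.50409384 -0.32024653  0.106     ]
yaw card 0.09430563649719416
grip [ 0.50452247 -0.31794276  0.14      ]
far plate [array([ 0.64730695, -0.04126911,  0.118     ]), array([ 0.66638848, -0.13871952,  0.118     ])] near plate [array([ 0.48416469, -0.08484191,  0.118     ]), array([ 0.50258472, -0.17166481,  0.118     ])]
slots [ 0.64301598 -0.11047128  0.095     ] [ 0.53773635 -0.13140819  0.095     ]
0.19630829422318316 0.10734130594868174
conn [array([ 0.61585223, -0.11514314,  0.03      ]), array([ 0.55766832, -0.12733483,  0.03      ])]
0.20654894752307618
rods [[0.6785, -0.1421], [0.5165, -0.1766], [0.6552, -0.0327], [0.4965, -0.0668]] 0.20964100975967365 0.2117386845824175 [ 0.58667106 -0.10454881  0.01      ]
rods [[0.6761, -0.1424], [0.5155, -0.1766], [0.653, -0.034], [0.4957, -0.0678]] 0.20964100975967373 0.21173868458241762 [ 0.58506532 -0.105193    0.02      ]
panel [649. 114.]
p0 [510.  98.]
p3 [781. 147.]
```

```bash
cat > to.py <<'E'
# prints delta in tool axes & yaw needed: to.py x y z yaw(of frame/card)
import sys
from h import *
x,y,z,yaw=map(float,sys.argv[1:5]);s=telemetry.get_state();R=Rn.from_quat(s["orientation"]).as_matrix()
cx=np.cos(yaw);sx=np.sin(yaw);Rt=np.array([[-cx,-sx,0],[-sx,cx,0],[0,0,-1]]).T.copy()
Rt=np.column_stack([[-cx,-sx,0],[-sx,cx,0],[0,0,-1]])
d=np.array([x,y,z])-s["tcp_pos"]
print("t",round(s["time_s"],2),"tcp",np.round(s["tcp_pos"],4),"rotvec",Rn.from_matrix(R.T@Rt).as_rotvec().round(4),"d(now)",(R.T@d).round(4),"d(after rot)",(Rt.T@d).round(4),"F",np.round(s["ft_force"],1),"open",round(s["opening"],4),"gf",round(s["grasp_force"],1),"j",np.round(s["joints"],2))
E
python3 to.py .42 .13 .296 .094
python3 drive.py '[{"az": -0.157,"dz": -0.03,"jaw": 0.085},{"az": -0.157,"dz": -0.03,"jaw": 0.085},{"az": -0.157,"dz": -0.03,"jaw": 0.085}]'; python3 to.py .42 .13 .296 .094
```

```text
t 0.15 tcp [0.2281 0.5813 0.2057] rotvec [-1.500e-03 -2.000e-04 -4.677e-01] d(now) [-0.3435 -0.3502 -0.0897] d(after rot) [-0.1487 -0.4674 -0.0903] F [0.6 0.7 0.5] open 0.0852 gf 0.0 j [-1.16  0.69 -0.19  1.57  0.16  0.9  -0.22]
time_s: 0.52
tcp_pos: [0.2282, 0.5815, 0.297]
orientation: [-0.051, 0.999, -0.0, -0.0]
ft_force: [-0.7, -0.4, 0.6]
opening: 0.0851
grasp_force: 0.0
t 0.53 tcp [0.2282 0.5815 0.297 ] rotvec [-0.0009 -0.0002  0.0084] d(now) [-0.1447 -0.4687  0.0013] d(after rot) [-0.1486 -0.4675  0.001 ] F [-0.7 -0.4  0.6] open 0.0851 gf 0.0 j [-1.08  0.61 -0.35  1.44  0.22  1.13  0.21]
```

```bash
R='';
python3 drive.py '[{"dx": -0.018,"dy": -0.0585,"jaw": 0.085},{"dx": -0.018,"dy": -0.0585,"jaw": 0.085},{"dx": -0.018,"dy": -0.0585,"jaw": 0.085},{"dx": -0.018,"dy": -0.0585,"jaw": 0.085},{"dx": -0.018,"dy": -0.0585,"jaw": 0.085},{"dx": -0.018,"dy": -0.0585,"jaw": 0.085},{"dx": -0.018,"dy": -0.0585,"jaw": 0.085},{"dx": -0.018,"dy": -0.0585,"jaw": 0.085}]' | head -3; python3 to.py .504 -.319 .25 .094
```

```text
time_s: 1.52
tcp_pos: [0.4174, 0.1281, 0.2965]
orientation: [-0.049, 0.999, 0.0, 0.0]
t 1.52 tcp [0.4174 0.1281 0.2965] rotvec [0.0002 0.0004 0.0034] d(now) [-0.0427 -0.4534  0.0464] d(after rot) [-0.0442 -0.4533  0.0465] F [1.2 0.3 0.4] open 0.0847 gf 0.0 j [-0.16  0.33 -0.34  1.96  0.14  0.87  1.1 ]
```

```bash
python3 drive.py '[{"dx": -0.0053,"dy": -0.0567,"dz": 0.0058,"jaw": 0.085},{"dx": -0.0053,"dy": -0.0567,"dz": 0.0058,"jaw": 0.085},{"dx": -0.0053,"dy": -0.0567,"dz": 0.0058,"jaw": 0.085},{"dx": -0.0053,"dy": -0.0567,"dz": 0.0058,"jaw": 0.085},{"dx": -0.0053,"dy": -0.0567,"dz": 0.0058,"jaw": 0.085},{"dx": -0.0053,"dy": -0.0567,"dz": 0.0058,"jaw": 0.085},{"dx": -0.0053,"dy": -0.0567,"dz": 0.0058,"jaw": 0.085},{"dx": -0.0053,"dy": -0.0567,"dz": 0.0058,"jaw": 0.085}]' | head -3; python3 to.py .504 -.319 .25 .094
python3 - <<'E'
from h import *
c=cam("wrist");cv2.imwrite("pics/w1.png",c["image"]);np.savez("w1.npz",**c)
g=cv2.cvtColor(c["image"],cv2.COLOR_BGR2HSV)
X0=np.array([.504,-.319])
for z in(.106,.14): print(z,proj(c,[*X0,z]))
E
```

```text
time_s: 2.52
tcp_pos: [0.5032, -0.319, 0.2496]
orientation: [-0.049, 0.999, 0.0, -0.0]
t 2.52 tcp [ 0.5032 -0.319   0.2496] rotvec [ 0.0005 -0.0001  0.0032] d(now) [-0.0008 -0.0001 -0.0004] d(after rot) [-0.0008 -0.0001 -0.0004] F [ 0.9 -0.2 -0.1] open 0.0851 gf 0.0 j [ 0.63  0.6  -0.24  1.6   0.17  0.96  2.  ]
0.106 [316.43417034 216.17862455]
0.14 [316.4345795  228.53212758]
```

View pics/w1.png

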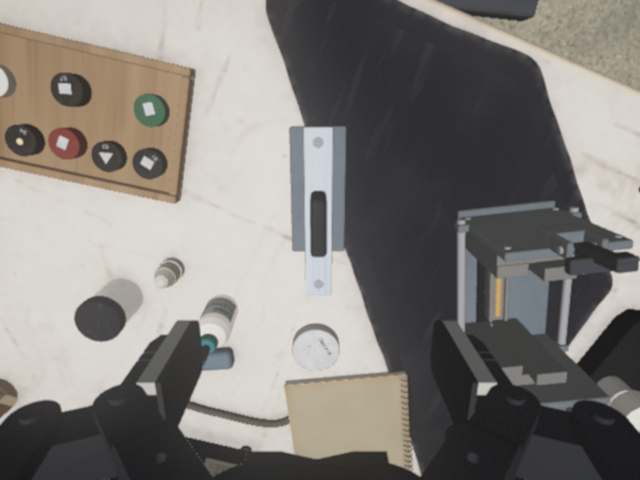

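The wrist view shows the panel corners at (304,128), (332,127), (331,293) and (306,294), so it is aligned with the tool. The grip block is at (311..326, 191..256).

Run:
```python
from h import *
c=np.load('w1.npz');im=c["image"]
hsv=cv2.cvtColor(im,cv2.COLOR_BGR2HSV)
roi=np.zeros((480,640),np.uint8);roi[115:310,290:346]=1
m=((hsv[...,2]<60)&(roi>0)).astype(np.uint8);m[:,:306]=0;m[:,331:]=0
n,l,st,ce=cv2.connectedComponentsWithStats(m)
for i in range(1,n):
    if st[i,4]>200: print("dark",st[i],ce[i])
ks=[ray(c,p,.106)[:2] for p in((304,128),(332,127),(331,293.5),(306,294))]
ks=np.array(ks);print(ks.round(4).tolist(),ks.mean(0));d=ks[2]+ks[3]-ks[0]-ks[1];print("yaw",np.arctan2(d[1],d[0]),np.linalg.norm(d)/2)
for u in((319,192),(319,256)):print(ray(c,u,.14))
```

```text
[[0.4377, -0.3347], [0.435, -0.3141], [0.5702, -0.3002], [0.5727, -0.3212]] [ 0.50391792 -0.31754904]
yaw 0.10120525122431182 0.1357956026171593
[ 0.47750645 -0.3197859   0.14      ]
[ 0.52468008 -0.31510693  0.14      ]
```

```bash
python3 drive.py '[{"dx": -0.0007,"dy": 0.001,"dz": 0.046,"jaw": 0.085},{"dz": 0.046,"jaw": 0.085},{"dz": 0.035,"jaw": 0.085},{"dz": 0.009,"jaw": 0.085}]' | head -4
python3 drive.py '[{"jaw": 0.008},{"jaw": 0.008},{"jaw": 0.008},{"jaw": 0.008},{"jaw": 0.008},{"jaw": 0.008}]' 60; python3 to.py .504 -.318 .25 .1
```

```text
time_s: 3.08
tcp_pos: [0.5021, -0.3151, 0.1117]
orientation: [-0.049, 0.999, 0.001, -0.002]
ft_force: [-0.0, -1.0, 0.1]
time_s: 3.82
tcp_pos: [0.5043, -0.3166, 0.1148]
orientation: [-0.048, 0.999, -0.0, 0.001]
ft_force: [-1.1, -0.7, 5.6]
opening: 0.0087
grasp_force: 31.6
t 3.83 tcp [ 0.5043 -0.3166  0.1148] rotvec [-0.001   0.0012 -0.003 ] d(now) [ 0.0002 -0.0015 -0.1352] d(after rot) [ 0.0004 -0.0013 -0.1352] F [-1.1 -0.7  5.6] open 0.0087 gf 31.6 j [ 0.6   0.77 -0.2   1.74  0.23  0.65  1.94]
```

```bash
python3 drive.py '[{"jaw": 0.008},{"dz": -0.01,"jaw": 0.008},{"dz": -0.03,"jaw": 0.008},{"dz": -0.03,"jaw": 0.008},{"jaw": 0.008},{"jaw": 0.008}]' 60; python3 to.py .504 -.318 .25 .1
python3 - <<'E'
from h import *
c=cam("wrist");cv2.imwrite("pics/w2.png",c["image"][60:420])
E
```

```text
time_s: 4.58
tcp_pos: [0.5033, -0.316, 0.1836]
orientation: [-0.049, 0.999, 0.0, -0.0]
ft_force: [1.6, -1.2, 0.0]
opening: 0.0078
grasp_force: 0.0
t 4.58 tcp [ 0.5033 -0.316   0.1836] rotvec [ 0.0006 -0.0008 -0.0027] d(now) [-0.0005 -0.002  -0.0664] d(after rot) [-0.0005 -0.0021 -0.0664] F [ 1.6 -1.2  0. ] open 0.0078 gf 0.0 j [ 0.61  0.68 -0.23  1.68  0.2   0.8   1.97]
```

View pics/w2.png

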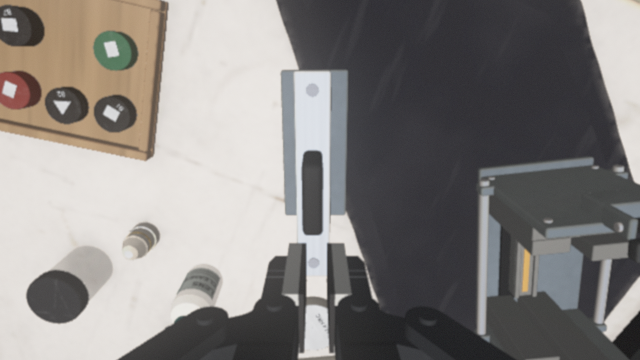

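The card is still in its stand: the fingers slipped off because my opening command of 8 mm nearly limited the squeeze. The geometry of the picture agrees (block at columns 302–323, fingers 2 mm to +y of it). I'll grip again, centred, with a full close command.

```bash
python3 drive.py '[{"jaw": 0.085},{"dx": -0.0007,"dy": -0.0024,"jaw": 0.085},{"jaw": 0.085},{"jaw": 0.085},{"jaw": 0.085},{"dz": 0.03,"jaw": 0.085},{"dz": 0.03,"jaw": 0.085},{"dz": 0.011,"jaw": 0.085}]' | head -6
python3 drive.py '[{"jaw": 0.085},{"jaw": 0},{"jaw": 0},{"jaw": 0},{"jaw": 0},{"jaw": 0},{"jaw": 0},{"jaw": 0}]' 80; python3 to.py .504 -.318 .25 .1
```

```text
time_s: 5.62
tcp_pos: [0.5037, -0.318, 0.1115]
orientation: [-0.049, 0.999, 0.001, -0.001]
ft_force: [0.0, -0.1, -0.2]
opening: 0.0849
grasp_force: 0.0
time_s: 6.62
tcp_pos: [0.5049, -0.3187, 0.1135]
orientation: [-0.049, 0.999, -0.0, 0.0]
ft_force: [-1.0, 0.2, 5.8]
opening: 0.0068
grasp_force: 78.7
t 6.62 tcp [ 0.5049 -0.3187  0.1135] rotvec [-0.0005  0.0006 -0.0028] d(now) [ 0.0008  0.0007 -0.1365] d(after rot) [ 0.0009  0.0008 -0.1365] F [-1.   0.2  5.8] open 0.0068 gf 78.7 j [ 0.6   0.77 -0.2   1.74  0.23  0.65  1.94]
```

```bash
python3 drive.py '[{"dz": -0.005,"jaw": 0},{"dz": -0.01,"jaw": 0},{"dz": -0.02,"jaw": 0},{"dz": -0.03,"jaw": 0},{"dz": -0.03,"jaw": 0},{"dz": -0.03,"jaw": 0},{"dz": -0.008,"jaw": 0},{"jaw": 0}]' ; python3 to.py .589 -.121 .25 .205
```

```text
time_s: 7.62
tcp_pos: [0.5044, -0.3185, 0.2458]
orientation: [-0.049, 0.999, 0.0, -0.0]
ft_force: [0.1, -0.2, -3.5]
opening: 0.0063
grasp_force: 78.4
t 7.62 tcp [ 0.5044 -0.3185  0.2458] rotvec [ 1.000e-04 -2.000e-04 -1.078e-01] d(now) [-0.1033  0.1883 -0.0042] d(after rot) [-0.123   0.1761 -0.0042] F [ 0.1 -0.2 -3.5] open 0.0063 gf 78.4 j [ 0.63  0.61 -0.24  1.6   0.17  0.95  1.99]
```

```bash
python3 to.py .604 -.194 .25 .205
python3 drive.py '[{"az": -0.054,"dz": -0.002,"jaw": 0},{"az": -0.054,"dz": -0.002,"jaw": 0},{"dx": -0.03,"dy": 0.024,"jaw": 0},{"dx": -0.041,"dy": 0.0325,"jaw": 0},{"dx": -0.041,"dy": 0.0325,"jaw": 0},{"dx": -0.011,"dy": 0.01,"jaw": 0},{"jaw": 0}]' ; python3 to.py .604 -.194 .25 .205
python3 - <<'E'
from h import *
c=cam("wrist");cv2.imwrite("pics/w3.png",c["image"]);np.savez("w3.npz",**c)
c=cam("top");cv2.imwrite("pics/top3.png",c["image"]);np.savez("top3.npz",**c)
E
```

```text
t 7.62 tcp [ 0.5044 -0.3185  0.2458] rotvec [ 1.000e-04 -2.000e-04 -1.078e-01] d(now) [-0.1112  0.1142 -0.0042] d(after rot) [-0.1228  0.1016 -0.0042] F [ 0.1 -0.2 -3.5] open 0.0063 gf 78.4 j [ 0.63  0.61 -0.24  1.6   0.17  0.95  1.99]
time_s: 8.5
tcp_pos: [0.6045, -0.1951, 0.2483]
orientation: [-0.104, 0.995, 0.001, -0.001]
ft_force: [-0.5, -0.6, -2.3]
opening: 0.0068
grasp_force: 78.5
t 8.5 tcp [ 0.6045 -0.1951  0.2483] rotvec [ 0.0016 -0.0026  0.0029] d(now) [ 0.0003  0.0012 -0.0017] d(after rot) [ 0.0003  0.0012 -0.0017] F [-0.5 -0.6 -2.3] open 0.0068 gf 78.5 j [ 0.38  0.67 -0.26  1.47  0.19  1.03  1.85]
```

View pics/w3.png

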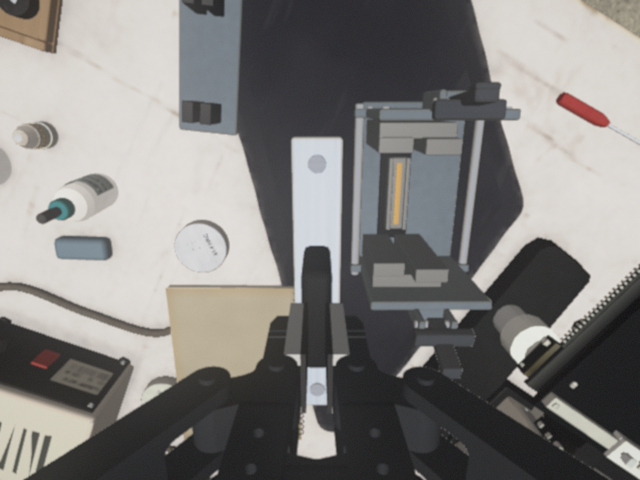

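The held card's panel is at columns 292–342. The near guide cheeks are around (378–463, 122–155), the far ones around (372–448, 262–287), and the connector strip is at (398,195). I'll enlarge both slots.

Run:
```python
from h import *
a=cv2.imread('pics/w3.png')
z=lambda b:cv2.resize(b,None,fx=6.5,fy=6.5,interpolation=cv2.INTER_CUBIC)
cv2.imwrite('pics/slots.png',np.vstack([z(a[115:160,365:475]),z(a[250:295,365:475])]))
```

```text
(no output)
```

View pics/slots.png

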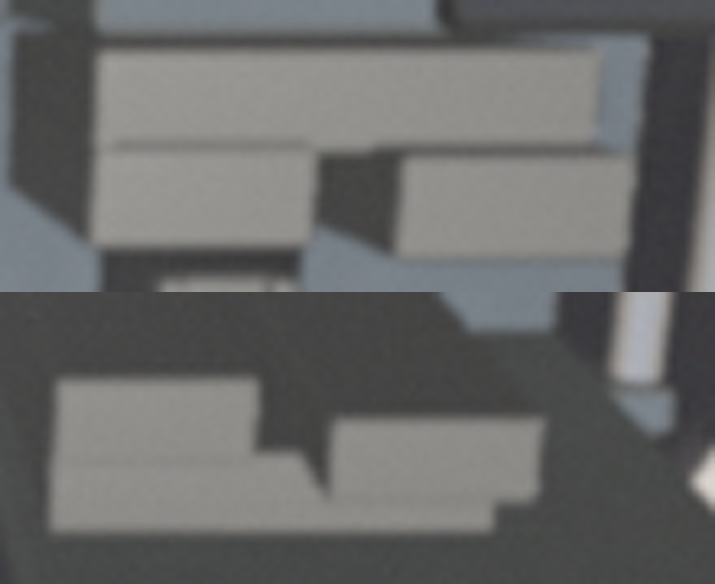

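The slot edges show well: near slot, low cheek edge (318,150)→(308,245) and tall cheek edge (403,158)→(395,255). For the far slot they are (258,380)→(255,450) and (332,420)→(327,495). I'll turn them into frame coordinates.

Run:
```python
from h import *
c=dict(np.load('w3.npz'))
def U(u,v): # stacked crop -> image
    return (365+(u+.5)/6.5-.5, (115+(v+.5)/6.5-.5) if v<292.5 else (250+(v-292+.5)/6.5-.5))
P=lambda u,v,z:ray(c,U(u,v),z)[:2]
L=[P(318,150,.095),P(308,245,.095),P(258,380,.095),P(255,452,.095)]   # -y cheek edge
Ro=[P(403,158,.109),P(395,257,.109),P(332,418,.109),P(327,497,.109)]
yaw=np.arctan2(*(L[3]-L[0])[::-1]);yr=np.arctan2(*(Ro[3]-Ro[0])[::-1]);print("yaw",yaw,yr)
y=.5*(yaw+yr);ex=np.array([np.cos(y),np.sin(y)]);ey=np.array([-ex[1],ex[0]])
for n,a in(("L",L),("R",Ro),("Louter",[P(95,150,.095),P(90,245,.095),P(57,380,.095),P(50,457,.095)]),("Router",[P(635,158,.109),P(628,257,.109),P(545,418,.109),P(538,500,.109)])):
    print(n,[(round(float(p@ex),4),round(float(p@ey),4)) for p in a])
O=np.mean([np.mean(L,0),np.mean(Ro,0)],0);print("slot centre",O)
# held card: panel near edge corners / where is card relative to tcp
s=telemetry.get_state();print(s["tcp_pos"])
# panel near end corners px (292,138),(340,138) at panel-top z
pz=.2483-.1135+.106
a,b=ray(c,(292,138),pz)[:2],ray(c,(341,138),pz)[:2];print("panel near end",a,b,np.linalg.norm(a-b), "in tcp-frame", [(round(float((q-s["tcp_pos"][:2])@ex),4),round(float((q-s["tcp_pos"][:2])@ey),4)) for q in(a,b)])
t=dict(np.load('top3.npz'))
print("top-cam proj of slot ends",[ (proj(t,[*p,.095])-[250,165])*4.2 for p in (L[0],L[3])], "saw (approx) 258,335..., 218,125")
```

```text
yaw 0.2106007321991637 0.20939039548467134
L [(0.4913, -0.2419), (0.5024, -0.2422), (0.595, -0.2421), (0.6052, -0.2418)]
R [(0.4912, -0.2354), (0.5023, -0.2354), (0.5946, -0.2357), (0.6055, -0.2355)]
Louter [(0.4912, -0.2683), (0.5023, -0.2684), (0.5949, -0.2684), (0.6059, -0.2689)]
Router [(0.4913, -0.2091), (0.5023, -0.2087), (0.5947, -0.2089), (0.606, -0.2086)]
slot centre [ 0.58616423 -0.11918246]
[ 0.60319465 -0.19872909  0.24886183]
panel near end [ 0.53849571 -0.21957454] [ 0.53425908 -0.19942781] 0.02058736932867283 in tcp-frame [(-0.0676, -0.0069), (-0.0676, 0.0137)]
top-cam proj of slot ends [array([263.6557145 , 337.01078327]), array([220.08006451, 117.71744506])] saw (approx) 258,335..., 218,125
```

```bash
python3 to.py .5862 -.1192 .25 .21; python3 drive.py '[{"jaw": 0}]' |head -3;python3 to.py .5862 -.1192 .25 .21;  python3 drive.py '[{"jaw": 0}]' |head -3
python3 - <<'E'
from h import *
c=dict(np.load('w3.npz'));he=read_camera("wrist")["hand_eye"]
W=np.eye(4);W[:3,:3]=c["R"];W[:3,3]=c["t"];T=np.linalg.inv(W)@np.linalg.inv(he);print("w3 tcp",T[:3,3],telemetry.get_state()["tcp_pos"])
E
```

```text
t 8.6 tcp [ 0.6032 -0.1987  0.2489] rotvec [-0.0008 -0.0034 -0.007 ] d(now) [ 0.0006  0.0813 -0.0012] d(after rot) [ 0.      0.0813 -0.0011] F [-1.4 -0.5 -3. ] open 0.0066 gf 78.6 j [ 0.38  0.66 -0.26  1.48  0.19  1.03  1.85]
time_s: 8.72
tcp_pos: [0.6036, -0.199, 0.2496]
orientation: [-0.101, 0.995, -0.001, -0.001]
t 8.72 tcp [ 0.6036 -0.199   0.2496] rotvec [-0.0009 -0.0017 -0.008 ] d(now) [ 0.001   0.0816 -0.0005] d(after rot) [ 0.0004  0.0816 -0.0004] F [-0.   0.3 -1.9] open 0.0069 gf 78.6 j [ 0.39  0.66 -0.26  1.47  0.19  1.03  1.85]
time_s: 8.85
tcp_pos: [0.6042, -0.198, 0.25]
orientation: [-0.101, 0.995, -0.0, -0.0]
w3 tcp [ 0.60451352 -0.19513597  0.24828046] [ 0.60445402 -0.1976112   0.25005732]
```

```bash
python3 drive.py '[{"az": -0.008,"dy": 0.02,"jaw": 0},{"dy": 0.03,"jaw": 0},{"dy": 0.022,"jaw": 0},{"dy": 0.0085,"jaw": 0},{"jaw": 0},{"jaw": 0},{"jaw": 0}]' |head -4; python3 to.py .5867 -.1187 .25 .21
```

```text
time_s: 9.78
tcp_pos: [0.5881, -0.1192, 0.2498]
orientation: [-0.105, 0.994, -0.0, -0.0]
ft_force: [-0.3, 0.4, -3.7]
t 9.78 tcp [ 0.5881 -0.1192  0.2498] rotvec [-0.0006 -0.0001  0.0013] d(now) [ 0.0013  0.0008 -0.0002] d(after rot) [ 0.0013  0.0008 -0.0002] F [-0.3  0.4 -3.7] open 0.0067 gf 78.6 j [ 0.27  0.61 -0.26  1.59  0.18  0.97  1.73]
```

```bash
python3 drive.py '[{"dx": 0.0013,"dy": 0.0008,"dz": 0.01,"jaw": 0},{"dz": 0.014,"jaw": 0},{"dz": 0.006,"jaw": 0},{"jaw": 0},{"jaw": 0}]' |head -4; python3 to.py .5867 -.1187 .2 .21
python3 drive.py '[{"dz": 0.004,"jaw": 0},{"dz": 0.005,"jaw": 0},{"dz": 0.005,"jaw": 0},{"jaw": 0}]' |head -4; python3 to.py .5867 -.1187 .2 .21
```

```text
time_s: 10.4
tcp_pos: [0.587, -0.1173, 0.2202]
orientation: [-0.106, 0.994, -0.0, 0.0]
ft_force: [0.2, 1.4, -3.7]
t 10.4 tcp [ 0.587  -0.1173  0.2202] rotvec [-0.0001  0.0007  0.0033] d(now) [ 0.0006 -0.0013  0.0202] d(after rot) [ 0.0006 -0.0013  0.0202] F [ 0.2  1.4 -3.7] open 0.007 gf 78.5 j [ 0.27  0.64 -0.26  1.63  0.2   0.89  1.72]
time_s: 10.9
tcp_pos: [0.5862, -0.1173, 0.2052]
orientation: [-0.106, 0.994, 0.0, -0.001]
ft_force: [0.6, 1.2, -2.8]
t 10.9 tcp [ 0.5862 -0.1173  0.2052] rotvec [ 0.0005 -0.0011  0.0032] d(now) [-0.0002 -0.0015  0.0052] d(after rot) [-0.0002 -0.0015  0.0052] F [ 0.6  1.2 -2.8] open 0.0067 gf 78.5 j [ 0.27  0.66 -0.25  1.65  0.2   0.86  1.71]
```

```bash
python3 drive.py '[{"az": 0.003,"dy": -0.0014,"jaw": 0},{"jaw": 0},{"dz": 0.004,"jaw": 0},{"dz": 0.004,"jaw": 0},{"jaw": 0}]' ; python3 to.py .5867 -.1187 .2 .21
```

```text
time_s: 11.52
tcp_pos: [0.5865, -0.1186, 0.1974]
orientation: [-0.105, 0.994, 0.0, -0.001]
ft_force: [-0.2, 0.2, -2.8]
opening: 0.0067
grasp_force: 78.4
t 11.53 tcp [ 0.5865 -0.1186  0.1974] rotvec [ 0.0005 -0.0011  0.0003] d(now) [-0.0002 -0.0001 -0.0026] d(after rot) [-0.0002 -0.0001 -0.0026] F [-0.2  0.2 -2.8] open 0.0067 gf 78.4 j [ 0.27  0.67 -0.25  1.66  0.21  0.84  1.71]
```

```bash
python3 drive.py '[{"dz": 0.006,"jaw": 0},{"dz": 0.006,"jaw": 0},{"dz": 0.006,"jaw": 0},{"jaw": 0}]' ; python3 to.py .5867 -.1187 .1355 .21
```

```text
time_s: 12.02
tcp_pos: [0.5864, -0.1187, 0.1792]
orientation: [-0.105, 0.994, 0.0, -0.001]
ft_force: [-0.1, -0.9, -2.5]
opening: 0.007
grasp_force: 78.4
t 12.03 tcp [ 0.5864 -0.1187  0.1792] rotvec [ 0.0005 -0.0013  0.0003] d(now) [-0.0003 -0.0001  0.0437] d(after rot) [-0.0003 -0.0001  0.0437] F [-0.1 -0.9 -2.5] open 0.007 gf 78.4 j [ 0.26  0.69 -0.25  1.67  0.22  0.8   1.7 ]
```

```bash
python3 drive.py '[{"dz": 0.01,"jaw": 0},{"dz": 0.01,"jaw": 0},{"dz": 0.01,"jaw": 0},{"dz": 0.007,"jaw": 0},{"jaw": 0}]' |head -4
python3 drive.py '[{"dz": 0.004,"jaw": 0},{"dz": 0.003,"jaw": 0},{"jaw": 0}]' ; python3 to.py .5867 -.1187 .1355 .21
```

```text
time_s: 12.65
tcp_pos: [0.5864, -0.1186, 0.1422]
orientation: [-0.105, 0.994, 0.0, -0.001]
ft_force: [0.0, -0.1, -2.2]
time_s: 13.02
tcp_pos: [0.5869, -0.1187, 0.1359]
orientation: [-0.105, 0.994, 0.0, -0.0]
ft_force: [0.3, 0.8, -2.7]
opening: 0.0067
grasp_force: 78.5
t 13.03 tcp [ 0.5869 -0.1187  0.1359] rotvec [ 0.0001 -0.      0.0002] d(now) [0.0002 0.0001 0.0004] d(after rot) [0.0002 0.0001 0.0004] F [ 0.3  0.8 -2.7] open 0.0067 gf 78.5 j [ 0.25  0.75 -0.23  1.71  0.24  0.71  1.68]
```

```bash
python3 drive.py '[{"dz": 0.001,"jaw": 0},{"jaw": 0}]' |sed -n 2,4p
python3 drive.py '[{"dz": 0.001,"jaw": 0},{"jaw": 0}]' |sed -n 2,4p
python3 drive.py '[{"dz": 0.001,"jaw": 0},{"jaw": 0}]' |sed -n 2,4p
```

```text
tcp_pos: [0.5874, -0.1188, 0.1356]
orientation: [-0.105, 0.994, -0.0, 0.001]
ft_force: [-0.3, -0.6, 1.8]
tcp_pos: [0.5874, -0.1188, 0.1344]
orientation: [-0.105, 0.994, -0.0, 0.001]
ft_force: [-0.3, 0.5, 3.5]
tcp_pos: [0.5873, -0.1187, 0.1332]
orientation: [-0.105, 0.994, -0.0, 0.0]
ft_force: [0.1, 0.8, 4.7]
```

```bash
python3 drive.py '[{"jaw": 0.03},{"jaw": 0.05},{"jaw": 0.05},{"dz": -0.02,"jaw": 0.05},{"dz": -0.04,"jaw": 0.05},{"dz": -0.05,"jaw": 0},{"dz": -0.04,"jaw": 0},{"jaw": 0}]'
python3 - <<'E'
from h import *
s=np.load('scene0.npz');t=np.load('top0.npz')
for n,a,b in(("stage corner A",(205,238),(237,290)),("A2",(205,238),(62,340)),("B",(247,150),(182,245)),("B2",(247,150),(237,290))):
    X=tri(t,a,s,b);print(n,X.round(3),"resid",(proj(t,X)-a).round(1),(proj(s,X)-b).round(1))
c=dict(np.load('w3.npz'));y=.21;ex=np.array([np.cos(y),np.sin(y)]);ey=np.array([-ex[1],ex[0]])
O=np.array([.5486,-.2387])
for n,u,z in(("near tip",(487,88),.177),("near nose",(520,112),.155),("far nose L",(412,330),.15),("far nose R",(475,335),.15),("far tip",(449,375),.175),("end plate near L",(357,105),.118),("frame base rods L",(359,270),.015),("R",(466,268),.015),("nL",(362,110),.015),("nR",(477,118),.015)):
    p=ray(c,u,z)[:2];print(n,np.round([p@ex-O[0],p@ey-O[1]],4))
c=cam("wrist");cv2.imwrite("pics/w4.png",c["image"]);np.savez("w4.npz",**c)
c=cam("scene");cv2.imwrite("pics/s4.png",c["image"]);np.savez("s4.npz",**c)
E
```

```text
time_s: 14.78
tcp_pos: [0.5892, -0.1188, 0.2864]
orientation: [-0.105, 0.994, -0.001, 0.004]
ft_force: [-0.9, -0.1, -0.5]
opening: 0.0
grasp_force: 0.0
stage corner A [0.536 0.079 0.147] resid [0.4 0.6] [-1.  -0.2]
A2 [0.607 0.177 0.092] resid [-37.4 -29.7] [85.   3.6]
B [0.719 0.001 0.141] resid [1.  1.3] [-2.  -0.6]
B2 [ 0.688 -0.016  0.079] resid [13.1 23.7] [-32.7 -11.1]
near tip [-0.0897  0.0163]
near nose [-0.0767  0.0471]
far nose L [ 0.0784 -0.0069]
far nose R [0.0828 0.0408]
far tip [0.0997 0.0152]
end plate near L [-0.0811 -0.0496]
frame base rods L [ 0.0857 -0.0326]
R [0.0838 0.0816]
nL [-0.077  -0.0348]
nR [-0.0695  0.0744]
```

View pics/w4.png

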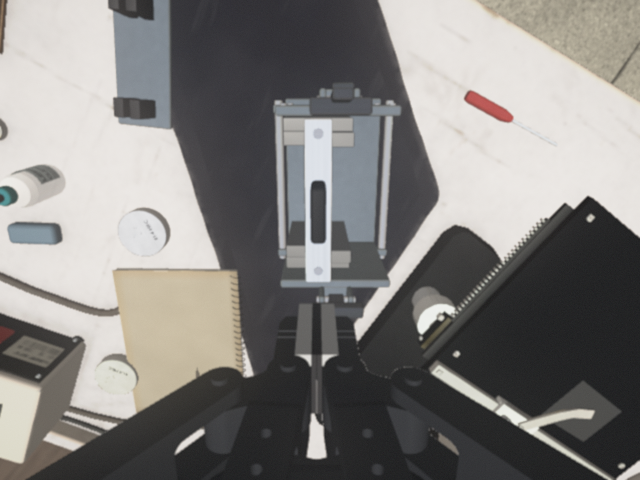

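The wrist view shows the card upright in both guides (panel at 305–330, 120–282) with the near lever open at (343,92). The microscope stage, triangulated to z ≈ 0.145, stays clear. Next I'll go outside the near lever.

```bash
python3 to.py .4558 -.1305 .165 .21
python3 drive.py '[{"dx": 0.03,"dy": 0.004,"jaw": 0},{"dx": 0.05,"dy": 0.006,"jaw": 0},{"dx": 0.045,"dy": 0.006,"jaw": 0},{"dx": 0.006,"dz": 0.03,"jaw": 0},{"dz": 0.045,"jaw": 0},{"dz": 0.04,"jaw": 0},{"dz": 0.005,"jaw": 0},{"jaw": 0}]'; python3 to.py .4558 -.1305 .165 .21
```

```text
t 14.88 tcp [ 0.5865 -0.1187  0.2827] rotvec [ 0.0001 -0.0005  0.0002] d(now) [0.1303 0.0157 0.1177] d(after rot) [0.1303 0.0157 0.1177] F [-0.2  0.4 -0.1] open 0.0001 gf 0.0 j [ 0.28  0.58 -0.27  1.55  0.17  1.04  1.74]
time_s: 15.88
tcp_pos: [0.4554, -0.1303, 0.1629]
orientation: [-0.105, 0.994, 0.0, -0.0]
ft_force: [-0.7, 0.8, 0.2]
opening: 0.0004
grasp_force: 0.0
t 15.88 tcp [ 0.4554 -0.1303  0.1629] rotvec [ 0.0006 -0.0008  0.0004] d(now) [-0.0004 -0.0003 -0.0021] d(after rot) [-0.0004 -0.0003 -0.0021] F [-0.7  0.8  0.2] open 0.0004 gf 0.0 j [ 0.33  0.57 -0.23  2.05  0.25  0.54  1.7 ]
```

```bash
python3 drive.py '[{"dx": -0.012,"jaw": 0},{"dx": -0.012,"jaw": 0},{"dx": -0.012,"jaw": 0},{"dx": -0.01,"jaw": 0},{"dx": -0.01,"jaw": 0}]' | sed -n 2,4p
python3 drive.py '[{"dx": -0.01,"jaw": 0},{"dx": -0.006,"jaw": 0},{"dx": -0.005,"jaw": 0},{"jaw": 0}]' | sed -n 2,4p; python3 to.py .4558 -.1305 .165 .21
```

```text
tcp_pos: [0.511, -0.1185, 0.163]
orientation: [-0.105, 0.994, 0.0, 0.0]
ft_force: [-1.0, 0.7, -0.5]
tcp_pos: [0.531, -0.1142, 0.1629]
orientation: [-0.105, 0.994, 0.0, 0.0]
ft_force: [-0.9, -0.6, -0.5]
t 17.0 tcp [ 0.531  -0.1142  0.1629] rotvec [0.0001 0.0001 0.0004] d(now) [ 0.0769 -0.0002 -0.0021] d(after rot) [ 0.0769 -0.0002 -0.0021] F [-0.9 -0.6 -0.5] open 0.0 gf 0.0 j [ 0.27  0.65 -0.23  1.86  0.23  0.66  1.68]
```

```bash
python3 drive.py '[{"dz": 0.008,"jaw": 0},{"dz": 0.008,"jaw": 0}]' | sed -n 2,4p
python3 drive.py '[{"dz": 0.006,"jaw": 0},{"dz": 0.003,"jaw": 0},{"jaw": 0}]' | sed -n 2,4p
```

```text
tcp_pos: [0.5303, -0.1145, 0.1463]
orientation: [-0.105, 0.994, 0.0, -0.0]
ft_force: [-0.0, -0.7, 0.1]
tcp_pos: [0.5306, -0.1143, 0.1377]
orientation: [-0.105, 0.994, 0.0, -0.0]
ft_force: [0.2, 0.0, 0.1]
```

Run:
```python
from h import *
w=cam("wrist");s=cam("scene");np.savez("w5.npz",**w);np.savez("s5.npz",**s)
a=cv2.resize(s["image"][205:305,225:355],(520,400),interpolation=cv2.INTER_CUBIC)
A0=cv2.resize(np.load('s4.npz')["image"][205:265,225:295],(280,240),interpolation=cv2.INTER_CUBIC)
R=np.zeros((400,280,3),np.uint8);R[:240]=A0
b=w["image"][160:360,0:640];b=np.hstack([b,np.zeros((200,160,3),np.uint8)])
cv2.imwrite("pics/c5.png",np.vstack([np.hstack([a,R]),b]))
```

```text
(no output)
```

View pics/c5.png

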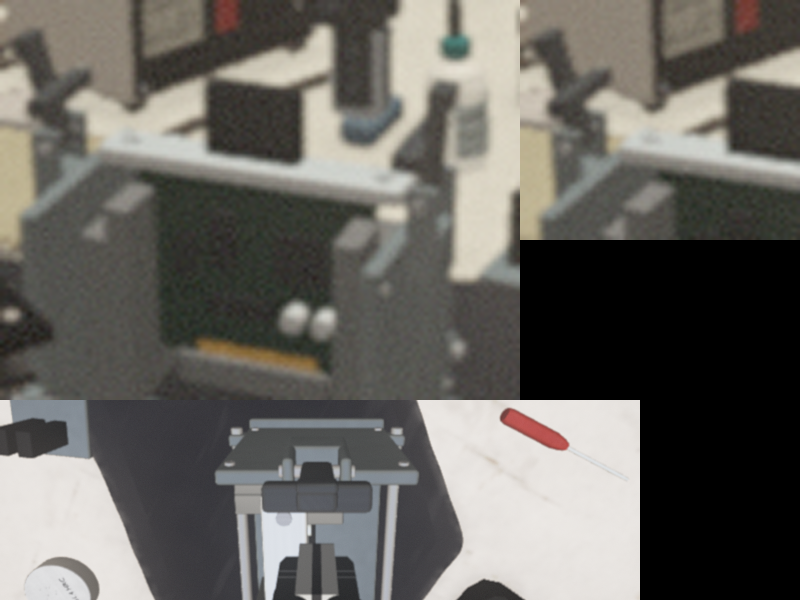

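The scene crop shows the near lever still upright at (435,100) with the finger above it and further in, so the finger passed over it. I'll check heights by triangulating.

Run:
```python
from h import *
w=dict(np.load('w5.npz'));s=dict(np.load('s5.npz'));w4=dict(np.load('w4.npz'))
tcp=telemetry.get_state()["tcp_pos"];print(tcp)
p=proj(s,tcp);print("tcp in scene crop",(p-[225,205])*4,"wrist crop",proj(w,tcp)-[0,160]+[0,400])
S=lambda u,v:(225+u/4-.38,205+v/4-.38)
c,sn=np.cos(.21),np.sin(.21)
fr=lambda X:np.round([X[0]*c+X[1]*sn-.5486,-X[0]*sn+X[1]*c+.2387,X[2]],4)
inv=lambda x,y,z:[(x+.5486)*c-(y-.2387)*sn,(x+.5486)*sn+(y-.2387)*c,z]
X=tri(w4,(343,85),s,S(438,88));print("near tip tri",fr(X),(proj(w4,X)-(343,85)).round(1))
for th in(0,.3,.6):
  a=np.radians(20)-th;t=inv(-.083-.048*np.sin(a),.0165,.132+.048*np.cos(a));print(th,"exp tip scene",(proj(s,t)-[225,205])*4,"w4",proj(w4,t),"w5 crop",proj(w,t)+[0,240])
  a=a;t=inv(.083+.048*np.sin(a),.0165,.132+.048*np.cos(a));print("   far tip scene",(proj(s,t)-[225,205])*4)
```

```text
[ 0.53091648 -0.11431059  0.13808511]
tcp in scene crop [359.39637404 167.65556785] wrist crop [316.30909119 536.9460732 ]
near tip tri [-0.0885  0.017   0.179 ] [1.2 4.4]
0 exp tip scene [470.09849915  94.04029706] w4 [343.58002963  71.08689791] w5 crop [317.04639564 462.97224188]
   far tip scene [20.34347899 32.7380688 ]
0.3 exp tip scene [436.22287208  82.74071604] w4 [343.37515128  94.76600903] w5 crop [317.04278104 505.94508895]
   far tip scene [49.70232192 30.46014658]
0.6 exp tip scene [401.9704619   81.49673355] w4 [342.77263344 118.18744186] w5 crop [317.02434385 542.48960169]
   far tip scene [80.399048   37.83031806]
```

```bash
python3 drive.py '[{"dz": -0.03,"jaw": 0},{"dz": -0.03,"jaw": 0},{"dx": 0.035,"jaw": 0},{"dx": 0.04,"jaw": 0},{"dx": 0.005,"dz": 0.01,"jaw": 0},{"dz": 0.03,"jaw": 0},{"dz": 0.015,"jaw": 0},{"jaw": 0}]' | sed -n 2,4p
python3 drive.py '[{"dx": -0.012,"jaw": 0},{"dx": -0.012,"jaw": 0},{"dx": -0.008,"jaw": 0}]' | sed -n 2,4p; python3 drive.py '[{"dx": -0.008,"jaw": 0},{"dx": -0.008,"jaw": 0}]'| sed -n 2,4p
```

```text
tcp_pos: [0.4527, -0.1305, 0.1421]
orientation: [-0.105, 0.994, 0.0, -0.001]
ft_force: [0.2, 0.1, -0.1]
tcp_pos: [0.4837, -0.1244, 0.1433]
orientation: [-0.105, 0.994, -0.0, -0.001]
ft_force: [-5.4, -0.9, 3.9]
tcp_pos: [0.497, -0.1216, 0.1428]
orientation: [-0.105, 0.995, -0.0, -0.003]
ft_force: [-5.3, -1.2, 0.7]
```

```bash
python3 drive.py '[{"dx": -0.008,"jaw": 0},{"dx": -0.008,"jaw": 0}]' | sed -n 2,4p; python3 drive.py '[{"dx": -0.008,"jaw": 0},{"dx": -0.006,"jaw": 0},{"dx": -0.004,"jaw": 0},{"jaw": 0}]'| sed -n 2,4p; python3 drive.py '[{"dz": 0.006,"jaw": 0},{"dz": 0.006,"jaw": 0}]'| sed -n 2,4p
```

```text
tcp_pos: [0.5115, -0.1184, 0.1421]
orientation: [-0.104, 0.995, 0.0, -0.004]
ft_force: [-5.6, -1.2, 1.0]
tcp_pos: [0.5347, -0.1134, 0.1434]
orientation: [-0.105, 0.994, 0.0, 0.002]
ft_force: [-1.7, -0.0, -0.4]
tcp_pos: [0.5411, -0.1123, 0.1339]
orientation: [-0.106, 0.994, -0.0, 0.009]
ft_force: [6.7, 2.3, 10.3]
```

```bash
python3 drive.py '[{"dx": 0.001,"dz": 0.005,"jaw": 0},{"dx": 0.001,"dz": 0.004,"jaw": 0}]'| sed -n 2,4p;python3 drive.py '[{"dx": 0.001,"dz": 0.004,"jaw": 0},{"dz": 0.003,"jaw": 0}]'| sed -n 2,4p
```

```text
tcp_pos: [0.5383, -0.1131, 0.1246]
orientation: [-0.106, 0.994, -0.0, 0.008]
ft_force: [2.3, 1.0, 9.3]
tcp_pos: [0.5362, -0.1136, 0.1175]
orientation: [-0.105, 0.994, -0.0, 0.007]
ft_force: [4.6, 1.8, 12.2]
```

```bash
python3 drive.py '[{"dz": 0.003,"jaw": 0},{"jaw": 0}]'| sed -n 2,4p;python3 drive.py '[{"dz": 0.003,"jaw": 0},{"jaw": 0}]'| sed -n 2,4p;python3 drive.py '[{"dz": 0.002,"jaw": 0},{"jaw": 0}]'| sed -n 2,4p
```

```text
tcp_pos: [0.5369, -0.1135, 0.1145]
orientation: [-0.105, 0.994, -0.0, 0.007]
ft_force: [6.3, 0.6, 8.1]
tcp_pos: [0.5372, -0.1135, 0.1127]
orientation: [-0.105, 0.994, -0.001, 0.008]
ft_force: [3.9, 2.7, 18.0]
tcp_pos: [0.5373, -0.1135, 0.1122]
orientation: [-0.105, 0.994, -0.001, 0.008]
ft_force: [0.9, 2.3, 32.2]
```

```bash
python3 drive.py '[{"dz": -0.02,"jaw": 0},{"dz": -0.04,"jaw": 0},{"dz": -0.04,"jaw": 0},{"dx": -0.03,"jaw": 0},{"dx": -0.05,"jaw": 0},{"dx": -0.05,"jaw": 0},{"dx": -0.05,"jaw": 0},{"jaw": 0}]' | sed -n 2,4p; python3 to.py .7101 -.0763 .143 .21
```

```text
tcp_pos: [0.7088, -0.0744, 0.2058]
orientation: [-0.106, 0.994, 0.001, 0.001]
ft_force: [-0.6, -0.4, -0.0]
t 22.6 tcp [ 0.7088 -0.0744  0.2058] rotvec [0.0017 0.003  0.0026] d(now) [-0.0007 -0.0023  0.0628] d(after rot) [-0.0009 -0.0022  0.0628] F [-0.6 -0.4 -0. ] open 0.0 gf 0.0 j [ 0.15  0.82 -0.24  1.26  0.19  1.08  1.68]
```

```bash
python3 drive.py '[{"dx": -0.001,"dy": -0.0015,"dz": 0.03,"jaw": 0},{"dz": 0.025,"jaw": 0},{"dz": 0.007,"jaw": 0},{"jaw": 0}]' | sed -n 2,4p; 
python3 drive.py '[{"dx": 0.012,"jaw": 0},{"dx": 0.012,"jaw": 0},{"dx": 0.008,"jaw": 0}]' | sed -n 2,4p; python3 drive.py '[{"dx": 0.008,"jaw": 0},{"dx": 0.008,"jaw": 0}]'| sed -n 2,4p
```

```text
tcp_pos: [0.7067, -0.0785, 0.1451]
orientation: [-0.105, 0.994, -0.0, -0.0]
ft_force: [0.4, 1.1, 0.6]
tcp_pos: [0.6811, -0.0839, 0.1493]
orientation: [-0.105, 0.994, 0.0, 0.007]
ft_force: [6.4, 1.7, 3.6]
tcp_pos: [0.6643, -0.0874, 0.1482]
orientation: [-0.105, 0.994, -0.0, 0.005]
ft_force: [5.5, 0.0, -2.1]
```

```bash
python3 drive.py '[{"dx": 0.008,"dz": 0.002,"jaw": 0},{"dx": 0.008,"dz": 0.002,"jaw": 0}]' | sed -n 2,4p; python3 drive.py '[{"dx": 0.008,"jaw": 0},{"dx": 0.006,"jaw": 0},{"jaw": 0}]'| sed -n 2,4p; python3 drive.py '[{"dz": 0.006,"jaw": 0},{"dz": 0.006,"jaw": 0}]'| sed -n 2,4p
```

```text
tcp_pos: [0.6481, -0.0909, 0.1433]
orientation: [-0.105, 0.994, 0.0, 0.004]
ft_force: [4.8, 1.8, 0.3]
tcp_pos: [0.6308, -0.0949, 0.1421]
orientation: [-0.105, 0.995, -0.0, 0.0]
ft_force: [0.0, 0.3, 5.5]
tcp_pos: [0.6264, -0.0961, 0.129]
orientation: [-0.104, 0.995, -0.001, -0.005]
ft_force: [-6.2, -1.2, 8.3]
```

```bash
python3 drive.py '[{"dx": -0.001,"dz": 0.005,"jaw": 0},{"dx": -0.001,"dz": 0.004,"jaw": 0}]'| sed -n 2,4p;python3 drive.py '[{"dx": -0.001,"dz": 0.003,"jaw": 0},{"jaw": 0}]'| sed -n 2,4p;python3 drive.py '[{"dz": 0.003,"jaw": 0},{"jaw": 0}]'| sed -n 2,4p
```

```text
tcp_pos: [0.63, -0.0953, 0.1196]
orientation: [-0.105, 0.995, -0.0, -0.003]
ft_force: [-2.2, -0.7, 5.3]
tcp_pos: [0.6312, -0.0949, 0.1164]
orientation: [-0.105, 0.995, -0.0, -0.003]
ft_force: [-2.1, -0.1, 1.9]
tcp_pos: [0.6315, -0.0949, 0.1137]
orientation: [-0.105, 0.995, -0.0, -0.002]
ft_force: [-2.8, -1.0, 4.0]
```

```bash
python3 drive.py '[{"dz": 0.002,"jaw": 0},{"jaw": 0}]'| sed -n 2,4p;python3 drive.py '[{"dz": 0.002,"jaw": 0},{"jaw": 0}]'| sed -n 2,4p;python3 drive.py '[{"dz": 0.001,"jaw": 0},{"jaw": 0}]'| sed -n 2,4p
```

```text
tcp_pos: [0.6315, -0.0949, 0.1131]
orientation: [-0.105, 0.995, -0.001, -0.002]
ft_force: [-5.8, -1.0, 13.7]
tcp_pos: [0.6316, -0.095, 0.1126]
orientation: [-0.104, 0.995, -0.001, -0.002]
ft_force: [-9.3, -0.6, 22.7]
tcp_pos: [0.6316, -0.095, 0.1124]
orientation: [-0.104, 0.995, -0.001, -0.002]
ft_force: [-11.0, -1.5, 28.5]
```

Both levers reached a stop at the same height. I'll press the near one again to make sure, then retreat.

```bash
python3 drive.py '[{"dz": -0.03,"jaw": 0},{"dz": -0.03,"jaw": 0},{"dx": 0.05,"jaw": 0},{"dx": 0.046,"jaw": 0},{"jaw": 0},{"dz": 0.03,"jaw": 0},{"dz": 0.02,"jaw": 0},{"jaw": 0}]'| sed -n 2,4p;python3 drive.py '[{"dz": 0.005,"jaw": 0},{"dz": 0.003,"jaw": 0},{"jaw": 0}]'| sed -n 2,4p
```

```text
tcp_pos: [0.5393, -0.1134, 0.1175]
orientation: [-0.105, 0.994, 0.001, -0.002]
ft_force: [0.1, -0.3, 1.0]
tcp_pos: [0.5411, -0.1138, 0.1131]
orientation: [-0.105, 0.994, -0.0, 0.001]
ft_force: [-2.6, 0.1, 11.3]
```

```bash
python3 drive.py '[{"dz": 0.002,"jaw": 0},{"jaw": 0}]'| sed -n 2,4p; python3 drive.py '[{"dz": -0.02,"jaw": 0},{"dz": -0.05,"jaw": 0},{"dz": -0.05,"jaw": 0},{"dx": 0.05,"dz": -0.03,"jaw": 0},{"dx": 0.05,"jaw": 0},{"jaw": 0},{"jaw": 0}]'| sed -n 2,4p
python3 - <<'E'
from h import *
w=cam("wrist");s=cam("scene")
c,sn=np.cos(.21),np.sin(.21)
inv=lambda x,y,z:[(x+.5486)*c-(y-.2387)*sn,(x+.5486)*sn+(y-.2387)*c,z]
# darkness along the expected closed bars (top z=.136) vs old pictures; grip-top edge height in scene
for nm,im,old in(("w",w,None),("s",s,np.load('s4.npz'))):
  for x in(-.07,-.05,-.04,.04,.05,.07):
    u=proj(im,inv(x,.0165,.136)).round().astype(int);print(nm,x,u,im["image"][u[1],u[0]],"" if old is None else old["image"][u[1],u[0]])
  for x in(-.0885,.0885):
    u=proj(im,inv(x,.0165,.175)).round().astype(int);print(nm,"old tip",x,u,im["image"][u[1],u[0]],"" if old is None else old["image"][u[1],u[0]])
# card sinking: shift of grip block between s4 (before levers) and now
o=np.load('s4.npz')["image"];u=proj(s,inv(0,0,.15)).astype(int)
g=lambda a:cv2.cvtColor(a,cv2.COLOR_BGR2GRAY).astype(np.float32)
T=(slice(u[1]+25,u[1]+60),slice(u[0]-15,u[0]+22))
print("card patch shift px",cv2.phaseCorrelate(g(o)[T].copy(),g(s["image"])[T].copy()),"expected for",proj(s,inv(0,0,.142))-proj(s,inv(0,0,.15)))
cv2.imwrite("pics/s6.png",s["image"])
E
```

```text
tcp_pos: [0.5413, -0.1139, 0.1125]
orientation: [-0.105, 0.994, -0.001, 0.002]
ft_force: [-5.9, 0.9, 23.2]
tcp_pos: [0.4433, -0.1348, 0.2597]
orientation: [-0.105, 0.994, -0.0, 0.001]
ft_force: [-0.0, 0.5, -0.5]
w -0.07 [319 309] [47 46 46] 
w -0.05 [319 331] [41 41 41] 
w -0.04 [319 342] [41 40 38] 
w 0.04 [319 419] [91 84 82] 
w 0.05 [319 428] [91 84 82] 
w 0.07 [319 446] [87 81 80] 
w old tip -0.0885 [320 312] [60 60 60] Traceback (most recent call last):
  File "<stdin>", line 10, in <module>
IndexError: index 500 is out of bounds for axis 0 with size 480
```

Run:
```python
from h import *
s=cam("scene");o=np.load('s4.npz')["image"]
c,sn=np.cos(.21),np.sin(.21)
inv=lambda x,y,z:[(x+.5486)*c-(y-.2387)*sn,(x+.5486)*sn+(y-.2387)*c,z]
g=lambda a:cv2.cvtColor(a,cv2.COLOR_BGR2GRAY)
G,O=g(s["image"]),g(o)
for x in(-.07,-.055,-.042,.042,.055,.07):
  u=proj(s,inv(x,.0165,.134)).round().astype(int);print(x,u,"now",G[u[1],u[0]],"before",O[u[1],u[0]])
for x in(-.0885,.0885):
  u=proj(s,inv(x,.0165,.173)).round().astype(int);print("tip",x,u,"now",G[u[1],u[0]],"before",O[u[1],u[0]])
# card parts (white capacitors, orange contacts) on the board: template shift
for n,(a,b) in {"caps":((290,275),(312,294))}.items():
  t=O[b[0] if 0 else a[1]:b[1],a[0]:b[0]];r=cv2.matchTemplate(G[a[1]-8:b[1]+12,a[0]-8:b[0]+8],t,cv2.TM_CCOEFF_NORMED);_,v,_,l=cv2.minMaxLoc(r);print(n,"shift",l[0]-8,l[1]-8,v)
print("px per -5 / -8mm",proj(s,inv(.02,0,.055))-proj(s,inv(.02,0,.06)),proj(s,inv(.02,0,.052))-proj(s,inv(.02,0,.06)))
st=telemetry.get_state();print(st["time_s"])
```

```text
-0.07 [325 251] now 95 before 203
-0.055 [316 249] now 95 before 209
-0.042 [308 248] now 82 before 208
0.042 [262 241] now 79 before 205
0.055 [255 240] now 89 before 197
0.07 [247 239] now 86 before 152
tip -0.0885 [336 230] now 192 before 74
tip 0.0885 [236 216] now 130 before 98
caps shift 0 4 0.9916473627090454
px per -5 / -8mm [0.06748791 2.51266379] [0.10783769 4.01493955]
28.75
```

Both bars now lie over the panel and the card sank about 8 mm, so it is seated.

```bash
python3 -c "
from workcell import ctrl, telemetry, read_camera, close_job
print(close_job())"
```

```text
the job is handed in; nothing more can be done
None
```

The card is in the guides and pressed down about 8 mm into its seat, both ejector levers are closed to their stops, and the job was handed in after about 29 s; no verdict came back.

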